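# Put the painting things back in their wooden holders

## Task

Tidy the painting bench by putting each of the four things in the wooden holder made for its shape and size: the beaker standing upright in the large round stand, the small ink bottle standing upright in the small round stand, the paint tube lying in the middle of the wide trough along its length, and the marker pen lying in the middle of the narrow trough along its length.

Things in the scene. Friction and masses are not known exactly. Their poses are not given: they have to be found in the camera images.
- cup_mid (a point): Empty see-through plastic beaker, standing, 94 mm high, tapering from 68 mm across at the rim to 55 mm at the base (about 62 mm across at half height); open at the top. This point is on its axis, half-way up (47 mm above its base); z up.
- ink_mid (a point): Small round ink bottle with a black dropper cap, standing, 80 mm high; body 25 mm across up to 56 mm, above it the 18 mm cap. This point is on its axis, half-way up (40 mm above its base); z up.
- tube_mid (a point): Black paint tube with a white cap, lying flat, 116 mm long, up to 42 mm wide and 34 mm high at the cap end, thinning to a flat tail. This point is at the middle of its length and width, 17 mm above its underside. Its y axis runs along the tube from cap to tail, its x axis across it (about 38 mm wide at this point); z up.
- marker_mid (a point): Marker pen with a white barrel and a black cap, lying, 135 mm long and 17 mm thick. This point is at the middle, 8 mm above its underside. Its y axis runs along the pen.
- round_large: Fixed large round wooden stand, for the beaker: a coaster 84 mm across with a raised rim 13 mm high and 6 mm thick round a cork-lined seat 72 mm across, whose floor is 5 mm above the table. Origin at the centre of its underside, z up.
- round_small: Fixed small round wooden stand, for the ink bottle: like the large one but 55 mm across, seat 43 mm across, rim 13 mm high, floor of the seat 5 mm above the table. Origin at the centre of its underside, z up.
- trough_wide: Fixed wide wooden trough, for the paint tube: a cork-lined plate 104 mm long and 76 mm wide, its floor 4 mm above the table, with low side rails 60 mm apart (13 mm above the table), only on the last 22 mm at each end: the sides are open along the middle 60 mm and the ends are open, so the fingers fit beside the thing. Origin at the centre of its underside; x axis along its length, z up. The tube may point either way.
- trough_narrow: Fixed narrow wooden trough, for the marker pen: like the wide one, 104 mm long, but 51 mm wide with its side rails 35 mm apart; floor 4 mm above the table, rails 13 mm above the table, sides open along the middle 60 mm, ends open (the pen sticks out at both ends). Origin at the centre of its underside; x axis along its length, z up. The pen may point either way.

How it is judged (in metres and radians):
At the end, for the whole second after the job is handed in: Beaker and ink bottle upright (0.12 rad) on the floors of the large and small round stands, within 12 mm of their centres; tube and marker on the floors of the wide and narrow troughs, middles within 15 mm of the centres, along them within 0.25 rad either way; all at rest (horizontal distance between cup_mid and round_large below 0.012 m and angle between each of cup_mid, ink_mid's own z axis and vertical below 0.12 rad and z of cup_mid in the frame of round_large between 0.046 and 0.058 m and horizontal distance between ink_mid and round_small below 0.012 m and z of ink_mid in the frame of round_small between 0.039 and 0.051 m and horizontal distance between tube_mid and trough_wide below 0.015 m and angle between the y axis of tube_mid and the x axis of trough_wide, either way round below 0.25 rad and z of tube_mid in the frame of trough_wide between 0.015 and 0.027 m and horizontal distance between marker_mid and trough_narrow below 0.015 m and angle between the y axis of marker_mid and the x axis of trough_narrow, either way round below 0.25 rad and z of marker_mid in the frame of trough_narrow between 0.007 and 0.018 m and linear speed of each of cup, ink, tube, marker below 0.02 m/s); the robot touches nothing.
It also fails if it takes over 128 s, if anything falls off the work surface, if the arm or the gripper's body presses on something with over 40 N, if the wrist force passes 120 N, or if a joint passes its speed limit or range.

## Robot

A 7-joint arm with a two-finger parallel gripper is mounted at the origin on the work surface; the furniture and walls round the work are solid. World frame = base frame: x ahead of the robot, y to its left, z up, the work surface at z = 0. Lengths are in m, angles in degrees, forces in N, time in s.
With the tool pointing down it reaches from about 0.425 to 0.875 m from the base axis. Payload 4.7 kg.
Tool frame: the origin (TCP) lies between the finger pads; the fingertips stand env.finger_overhang ahead of it and the grasp point (between the pads) lies 5 mm behind it (env.finger_overhang is the distance from the TCP to the fingertips, in m); z points along the fingers, y is the line along which they close (so a half turn about z gives the same grasp; the last joint's range is limited). The gripper opens to 87 mm and grips with 3 to 60 N. Pads are 19 mm wide; open, the fingers measure 117 mm over their backs; the gripper's body (75 mm by 190 mm) begins 51 mm behind the grasp point.
Start: joints at [0.808, 18.392, -4.016, 83.108, 1.295, 78.541, -3.26], TCP at [0.65, -0, 0.237] pointing down, gripper open.
Joint ranges: [-163.93, 163.93], [-17.29, 119.83], [-79.2, 71.16], [3.27, 140.29], [-89.18, 269.18], [5.43, 117.66], [-154.24, 154.24]. Speed limits (degrees/s): [147.25, 147.25, 180, 180, 180, 180, 180].

## Interface

Orientations are given as [roll, pitch, yaw] about the fixed x, y, z axes, in that order (R = Rz(yaw) Ry(pitch) Rx(roll)).
In Python, from cell import telemetry, eyes, env, models gives the robot as it stands. The module is installed in compiled form; this text tells all that it offers.
- The arm moves only by the tool drive_tool, never from a script. Its arguments are lists of equal length, an entry for each row: "angular": the turn, a rotation vector about the tool's x, y, z in rad, a list of three; "delta_pos": the shift along the tool's x, y, z in cm, a list of three; "gripper": the finger opening in cm, from 0 to 8.7. A call has 1 to 20 rows; each row shifts and turns the commanded pose from where the row before left it, along the tool's axes as they then stand; what a row does not reach is not made up. A row lasts 1/10 s, in which the tool goes at most 50 mm and 8.59 degrees, less where a joint would pass 70% of its speed; a pose out of reach is approached as far as the arm can. A call with a gripper value outside its range is refused whole. The fingers move at their own pace and stop on an object; "squeeze" is the grip in N (left out, the last holds). Time passes only in rows, so rows that do not move let the fingers close. It gives the time, the measured TCP pose, the force, the opening and the grip force at its end, in the units of the state.
- telemetry.get_obs(): the state, without advancing time (a new reading comes with each control period).
- eyes.read_camera(name): name is "scene" or "side" or "wrist"; returns a dict with "pixels" (400x640x3 uint8, red, green, blue), "mtx" (3x3 intrinsics, pixels), "origin" and "orientation" of the camera in the world. Camera axes: x right, y down, z forward; pixel columns grow to the right and rows downward; lengths in m; the calibration is good to about 2 mm. A picture is of the moment at which its call begins. There is no depth.
- env.sign_off(): hands the job in; it is judged then, once.
Trained networks look in a picture, given as the dict that the camera call returned (one of the last four; its "shot" number tells which), for a name from the list of things; names that differ only in an ending like _2 or _b are one class to them, and where a whole thing is asked for, a point or a joint stands for the part that bears it (a point fixed in the world has none). Each returns a list of dicts, best first, with "p" (0 to 1); they miss things now and then, are a little off and sometimes report something else, mostly with a low value. They report only what shows in the picture. A call takes as long as a camera call.
- models.search_frame(picture, target): "centre" ([column, row] in pixels, amid what is visible of it).
- models.cut_out(picture, target): "pixels" (400x640 bool, what is visible of it) and "centre" ([column, row] in pixels, amid what is visible of it).
The state is a dict: "time_s": time; "qpos": joint angles; "joint_velocities": joint speeds; "effort": joint torques, N m; "tool_pos": TCP position; "tool_rot": TCP orientation; "force": force on the tool from outside, world axes, zero at the start; "wrist_torque": the same for the moment, N m; "grip_width": finger opening in m; "grasp_force": force on a finger pad.
Only numpy, scipy, OpenCV 4.12 (cv2) and the standard library are available. Lean on these libraries where they do the work, as an engineer would, in place of code of your own. Each camera call takes 0.05 s, during which the arm holds its last target. There are 200 camera calls.

## Working session

There is one attempt and no reset: what is moved stays moved. The work goes in short steps, Python scripts to look and compute and a tool call to move; the robot and the scene stay as the last step left them, time stands still between calls to the robot, and variables do not carry over. Pictures are saved under pics/ and viewed, at most 15 in all, crops included, and the job is handed in when it is done.

Besides the shell and the picture viewer there is one more tool, called in YAML: its name, and indented under it one key for each argument. drive_tool: Moves the arm, as the interface text tells. Its arguments: {"type":"object","properties":{"angular":{"type":"array","items":{"type":"array","items":{"type":"number"}}},"delta_pos":{"type":"array","items":{"type":"array","items":{"type":"number"}}},"gripper":{"type":"array","items":{"type":"number"}},"squeeze":{"type":"number"}},"required":["angular","delta_pos","gripper"]}

```bash
mkdir -p pics; ls
cat > h.py <<'E'
import numpy as np, cv2
from scipy.spatial.transform import Rotation as R
from cell import telemetry, eyes, env, models
def rot(o):
    o=np.array(o,float)
    if o.shape==(3,3): return o
    if o.shape==(4,): return R.from_quat(o).as_matrix()
    return R.from_euler('xyz',o,degrees=True).as_matrix()
def ray(p,uv,z):
    d=rot(p['orientation'])@np.linalg.solve(np.array(p['mtx']),[uv[0],uv[1],1]); o=np.array(p['origin'])
    return o+d*(z-o[2])/d[2]
def proj(p,X):
    c=rot(p['orientation']).T@(np.array(X)-np.array(p['origin'])); q=np.array(p['mtx'])@c; return q[:2]/q[2]
def save(p,n): cv2.imwrite('pics/'+n+'.png',p['pixels'][:,:,::-1])
E
python3 - <<'E'
from h import *
print(telemetry.get_obs(), env.finger_overhang)
Z=dict(cup_mid=.047,ink_mid=.04,tube_mid=.017,marker_mid=.008,round_large=.006,round_small=.006,trough_wide=.004,trough_narrow=.004)
for c in ['scene','side','wrist']:
    p=eyes.read_camera(c); save(p,c+'0')
    print(c,p['origin'],p['orientation'],p['mtx'])
    for n,z in Z.items():
        for r in models.search_frame(p,n)[:2]: print(n,round(r['p'],2),np.round(r['centre']),ray(p,r['centre'],z).round(3))
E
```

```text
pics
{'time_s': 0.0, 'qpos': array([ 0.80856363, 18.44079401, -4.01667395, 83.17576341,  1.29659599,
       78.54126078, -3.25924592]), 'joint_velocities': array([-0.01144459,  0.00292233, -0.04304504,  0.0182918 , -0.05725694,
        0.03208807, -0.04772041]), 'effort': array([-2.58547143e-04, -4.91284704e+01, -4.03903294e-01, -3.12526345e+01,
       -6.40594075e-02,  4.37659642e-02,  1.61017233e-04]), 'tool_pos': array([ 6.49462187e-01, -5.52479157e-05,  2.35434458e-01]), 'tool_rot': array([-1.79887522e+02,  7.00897612e-03,  9.00033689e+01]), 'force': array([0.08853404, 0.46316122, 0.63841511]), 'wrist_torque': array([0.0144767 , 0.03713922, 0.01521034]), 'grasp_force': 0.0, 'grip_width': 0.08705655890951111} 0.014
scene [-0.37117948 -1.03296128  0.63278005] [-113.18021581   -1.00281976  -36.52783223] [[507.3440847    0.         329.81966343]
 [  0.         507.3440847  201.40902586]
 [  0.           0.           1.        ]]
cup_mid 0.64 [255. 182.] [0.347 0.322 0.047]
ink_mid 0.63 [436. 268.] [ 0.432 -0.373  0.04 ]
tube_mid 0.75 [364. 233.] [ 0.441 -0.11   0.017]
marker_mid 0.71
[... 552 characters left out ...]
01. 185.] [ 0.456 -0.08   0.017]
marker_mid 0.86 [283. 265.] [0.455 0.231 0.008]
round_large 0.79 [339. 154.] [ 0.353 -0.282  0.006]
round_small 0.72 [328. 273.] [0.339 0.241 0.006]
round_small 0.64 [274. 311.] [0.449 0.363 0.006]
trough_wide 0.71 [290. 225.] [0.463 0.085 0.004]
trough_narrow 0.56 [306. 165.] [ 0.461 -0.211  0.004]
wrist [0.65000998 0.08521271 0.38509178] [1.62212456e+02 2.10604666e-02 3.34351463e-02] [[292.06500588   0.         319.75798294]
 [  0.         292.06500588 198.12747035]
 [  0.           0.           1.        ]]
tube_mid 0.94 [184. 234.] [ 0.463 -0.085  0.017]
trough_wide 0.82 [160.  92.] [0.454 0.099 0.004]
trough_narrow 0.61 [224. 324.] [ 0.498 -0.248  0.004]
```

View pics/scene0.png

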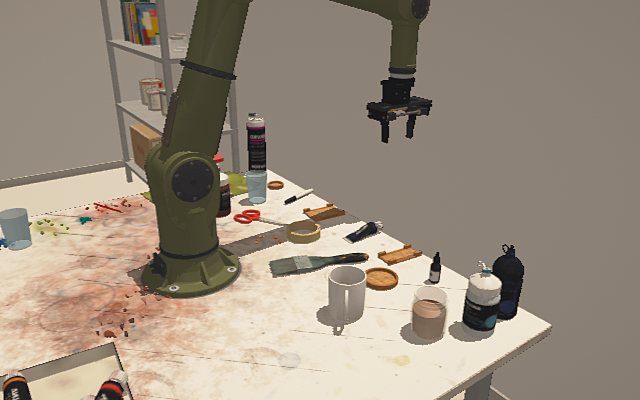

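View pics/side0.png

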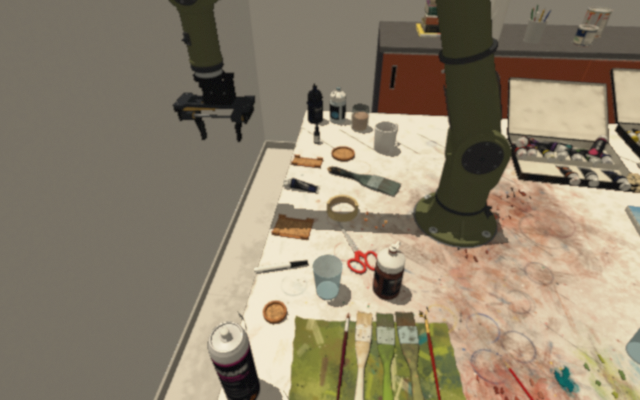

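View pics/wrist0.png

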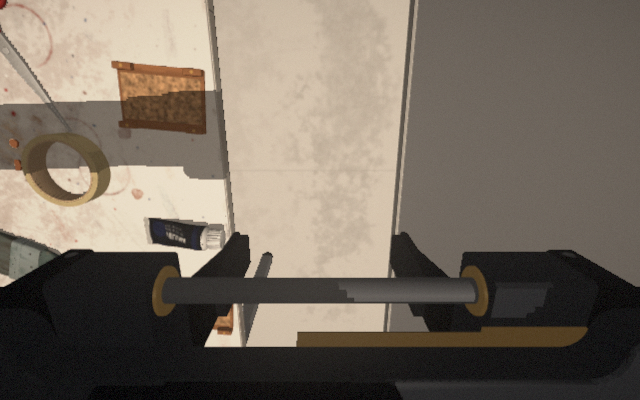

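The scene view shows the tube at (364,233), the ink bottle at (436,268), the large stand at (380,279), the narrow trough at (400,256), the wide trough at (324,212), the pen at (299,196), the beaker at (257,187) and the small stand at (276,184). In the side view the small stand is at (274,311) and the spray can is near it, with its base at about (240,395). The wrist view shows the wide trough at (160,97) and the tube at (184,234).

Run:
```python
from h import *
def corners(n,c,h):
    m=h['pixels'].astype(np.uint8); print(n,round(h['p'],2),np.round(h['centre'],1),int(m.sum()), np.round(cv2.minAreaRect(np.argwhere(m)[:,::-1].astype(np.float32))[0:3][1]))
S={}
for c in ['scene','side','wrist']:
    p=eyes.read_camera(c); S[c]=p
    for n,z in dict(marker_mid=.008,tube_mid=.017,trough_wide=.006,trough_narrow=.006).items():
        r=models.cut_out(p,n)
        if not r: continue
        m=r[0]['pixels']; q=np.argwhere(m)[:,::-1]
        W=np.array([ray(p,t,z)[:2] for t in q]).astype(np.float32)
        b=cv2.minAreaRect(W); bp=cv2.boxPoints(b); e=max((bp[1]-bp[0],bp[2]-bp[1]),key=np.linalg.norm)
        print(c,n,round(r[0]['p'],2),'ctr',np.round(b[0],3),'size',np.round(b[1],3),'ang',round(float(np.degrees(np.arctan2(e[1],e[0]))),1))
p=S['side']
for n,uv in dict(black=(315,122),white=(338,118),glass=(360,130),mug=(385,152),paint=(388,295),can=(243,400),ink=(317,144),rs=(274,311),rl=(343,153),beakerbase=(327,295)).items(): print('side',n,ray(p,uv,0.0).round(3))
p=S['scene']
for n,uv in dict(black=(507,315),white=(481,332),glass=(430,336),mug=(347,318),can=(257,170),ink=(435,282),rs=(276,184),rl=(380,279),beakerbase=(257,200)).items(): print('scene',n,ray(p,uv,0.0).round(3))
```

```text
scene tube_mid 0.6 ctr [ 0.449 -0.1  ] size [0.165 0.055] ang 11.4
scene trough_wide 0.85 ctr [0.444 0.085] size [0.096 0.116] ang -3.1
scene trough_narrow 0.97 ctr [ 0.453 -0.233] size [0.068 0.115] ang -5.2
side marker_mid 0.68 ctr [0.461 0.234] size [0.131 0.019] ang 17.1
side tube_mid 0.86 ctr [ 0.459 -0.085] size [0.047 0.131] ang -13.8
side trough_wide 0.88 ctr [0.457 0.09 ] size [0.091 0.111] ang -4.6
side trough_narrow 0.73 ctr [ 0.461 -0.23 ] size [0.058 0.1  ] ang -7.0
wrist tube_mid 0.77 ctr [ 0.463 -0.088] size [0.04 0.11] ang -9.1
wrist trough_wide 0.71 ctr [0.453 0.092] size [0.078 0.111] ang -5.0
wrist trough_narrow 0.58 ctr [ 0.498 -0.238] size [0.053 0.028] ang 81.2
side black [ 0.466 -0.515  0.   ]
side white [ 0.376 -0.557  0.   ]
side glass [ 0.284 -0.469  0.   ]
side mug [ 0.19  -0.323  0.   ]
side paint [0.194 0.286 0.   ]
side can [0.47  0.552 0.   ]
side ink [ 0.438 -0.351  0.   ]
side rs [0.451 0.358 0.   ]
side rl [ 0.339 -0.301  0.   ]
side beakerbase [0.336 0.302 0.   ]
scene black [ 0.465 -0.549  0.   ]
scene white [ 0.373 -0.554  0.   ]
scene glass [ 0.28  -0.503  0.   ]
scene mug [ 0.183 -0.363  0.   ]
scene can [0.47  0.535 0.   ]
scene ink [ 0.437 -0.372  0.   ]
scene rs [0.455 0.374 0.   ]
scene rl [ 0.34  -0.289  0.   ]
scene beakerbase [0.333 0.287 0.   ]
```

drive_tool:
  angular:
    - [0,0,0.14]
    - [0,0,0.14]
    - [0,0,0.14]
    - [0,0,0.14]
    - [0,0,0.14]
    - [0,0,0.14]
    - [0,0,0.14]
    - [0,0,0.14]
    - [0,0,0.14]
    - [0,0,0.14]
    - [0,0,0.17]
    - [0,0,0]
    - [0,0,0]
    - [0,0,0]
    - [0,0,0]
    - [0,0,0]
    - [0,0,0]
    - [0,0,0]
    - [0,0,0]
    - [0,0,0]
  delta_pos:
    - [0,0,0]
    - [0,0,0]
    - [0,0,0]
    - [0,0,0]
    - [0,0,0]
    - [0,0,0]
    - [0,0,0]
    - [0,0,0]
    - [0,0,0]
    - [0,0,0]
    - [0,0,0]
    - [-2.3,1.1,0]
    - [-2.3,1.1,0]
    - [-2.3,1.1,0]
    - [-2.3,1.1,0]
    - [-2.3,1.1,0]
    - [-2.3,1.1,0]
    - [-2.3,1.1,0]
    - [-2.3,1.1,0]
    - [0,0,0]
  gripper: [8.7,8.7,8.7,8.7,8.7,8.7,8.7,8.7,8.7,8.7,8.7,8.7,8.7,8.7,8.7,8.7,8.7,8.7,8.7,8.7]

```text
time_s: 4.1
tool_pos: [0.4657, -0.0939, 0.237]
tool_rot: [180.0, 0.0, 1.0]
force: [0.1, 0.5, 0.5]
grip_width: 0.0872
grasp_force: 0.0
```

```bash
cat >> h.py <<'E'
def st():
    o=telemetry.get_obs(); print('t',round(o['time_s'],2),'tcp',o['tool_pos'].round(4),'rot',o['tool_rot'].round(2),'q',o['qpos'].round(0),'w',round(o['grip_width'],4),'gf',round(o['grasp_force'],1)); return o
def box(p,n,z,k=0):
    r=models.cut_out(p,n)
    if len(r)<=k: print(n,'none'); return
    m=r[k]['pixels']; q=np.argwhere(m)[:,::-1]
    W=np.array([ray(p,t,z)[:2] for t in q]).astype(np.float32)
    b=cv2.minAreaRect(W); bp=cv2.boxPoints(b); e=max((bp[1]-bp[0],bp[2]-bp[1]),key=np.linalg.norm)
    print(n,round(r[k]['p'],2),'ctr',np.round(b[0],4),'mean',W.mean(0).round(4),'size',np.round(b[1],3),'ang',round(float(np.degrees(np.arctan2(e[1],e[0]))),1),'px',q.min(0),q.max(0))
    return np.array(b[0])
def delta(t,o):
    d=rot(o['tool_rot']).T@(np.array(t)-o['tool_pos'])*100; print('tool delta cm',d.round(2)); return d
E
python3 - <<'E'
from h import *
o=st(); p=eyes.read_camera('wrist'); save(p,'w1')
box(p,'tube_mid',.017);box(p,'trough_wide',.008);box(p,'trough_narrow',.008);box(p,'marker_mid',.008)
E
```

```text
t 4.1 tcp [ 0.4657 -0.0939  0.237 ] rot [179.98   0.     0.99] q [ -3.  -3.  11. 107.   1.  76. -81.] w 0.0872 gf 0.0
tube_mid 0.84 ctr [ 0.4609 -0.0897] mean [ 0.4597 -0.0888] size [0.039 0.111] ang -3.3 px [300 133] [331 216]
trough_wide 0.67 ctr [0.4547 0.0925] mean [0.4575 0.0904] size [0.08  0.109] ang -5.5 px [147 135] [210 218]
trough_narrow 0.77 ctr [ 0.4598 -0.2298] mean [ 0.4629 -0.2288] size [0.055 0.106] ang -5.7 px [396 136] [451 216]
marker_mid 0.73 ctr [0.4584 0.2366] mean [0.4627 0.2374] size [0.137 0.021] ang 16.3 px [ 36 122] [ 99 219]
```

View pics/w1.png

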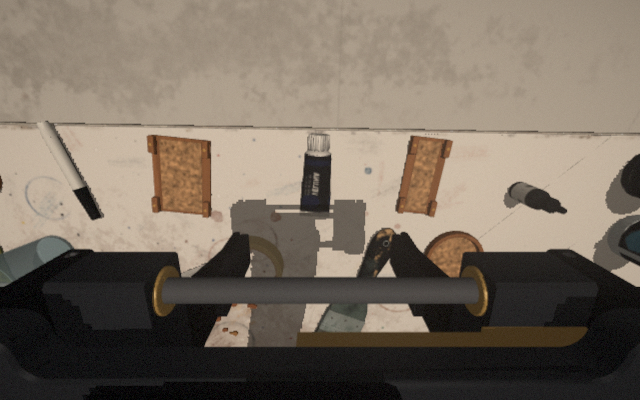

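The picture shows the tube upright in the image at columns 300–331, rows 133–216. The wide trough is to its left at about (180,176) and the narrow trough to its right at about (425,176). The pen is at far left (70,172) and the ink bottle at far right (535,198).

drive_tool:
  angular:
    - [0,0,0.09]
    - [0,0,0]
    - [0,0,0]
    - [0,0,0]
    - [0,0,0]
    - [0,0,0]
    - [0,0,0]
    - [0,0,0]
    - [0,0,0]
    - [0,0,0]
    - [0,0,0]
    - [0,0,0]
    - [0,0,0]
    - [0,0,0]
    - [0,0,0]
    - [0,0,0]
    - [0,0,0]
    - [0,0,0]
  delta_pos:
    - [-0.5,-0.4,0]
    - [0,0,2]
    - [0,0,2]
    - [0,0,2]
    - [0,0,2]
    - [0,0,2]
    - [0,0,2]
    - [0,0,2]
    - [0,0,2]
    - [0,0,2]
    - [0,0,2]
    - [0,0,1]
    - [0,0,0.7]
    - [0,0,0]
    - [0,0,0]
    - [0,0,0]
    - [0,0,0]
    - [0,0,0]
  gripper: [8.7,8.7,8.7,8.7,8.7,8.7,8.7,8.7,8.7,8.7,8.7,8.7,8.7,8.7,2,2,2,2]
  squeeze: 15

```text
time_s: 6.15
tool_pos: [0.4632, -0.088, 0.0201]
tool_rot: [-180.0, -0.1, -4.0]
force: [0.3, 0.1, 0.3]
grip_width: 0.0629
grasp_force: 0.0
```

drive_tool:
  angular:
    - [0,0,0]
    - [0,0,0]
    - [0,0,0]
    - [0,0,0]
    - [0,0,0]
  delta_pos:
    - [0,0,0]
    - [0,0,0]
    - [0,0,0]
    - [0,0,0]
    - [0,0,0]
  gripper: [2,2,2,2,2]

```text
time_s: 6.65
tool_pos: [0.4628, -0.088, 0.0196]
tool_rot: [180.0, -0.0, -4.0]
force: [-0.3, -0.3, 0.5]
grip_width: 0.0359
grasp_force: 14.9
```

drive_tool:
  angular:
    - [0,0,0]
    - [0,0,0]
    - [0,0,0]
    - [0,0,0]
    - [0,0,0]
    - [0,0,0]
    - [0,0,0]
    - [0,0,0]
    - [0,0,0]
    - [0,0,0]
    - [0,0,0]
    - [0,0,0]
    - [0,0,0]
    - [0,0,0]
  delta_pos:
    - [0,0,-2]
    - [0,0,-2]
    - [0,0,-2]
    - [0,0,-2]
    - [0,0,-2]
    - [-0.2,-2,0]
    - [-0.2,-2,0]
    - [-0.2,-2,0]
    - [-0.2,-2,0]
    - [-0.2,-2,0]
    - [-0.2,-2,0]
    - [-0.2,-2,0]
    - [-0.2,-2,0]
    - [-0.2,-1.9,0]
  gripper: [2,2,2,2,2,2,2,2,2,2,2,2,2,2]

```text
time_s: 8.05
tool_pos: [0.4569, 0.0928, 0.1194]
tool_rot: [180.0, 0.0, -4.0]
force: [0.2, 0.2, -0.6]
grip_width: 0.0353
grasp_force: 14.9
```

Run:
```python
from h import *
o=st(); p=eyes.read_camera('wrist'); save(p,'w2')
box(p,'tube_mid',.1+.017-.005);box(p,'trough_wide',.008);box(p,'trough_narrow',.008);box(p,'marker_mid',.008)
for t in [(.052,.03),(.052,-.03),(-.052,.03)]:
    for c in [(.455,.092)]: print(proj(p,[c[0]+t[0],c[1]+t[1],.013]).round())
```

```text
t 8.05 tcp [0.4569 0.0928 0.1194] rot [ 1.80e+02  2.00e-02 -3.95e+00] q [ -14.    2.   -0.  117.    0.   62. -109.] w 0.0353 gf 14.9
tube_mid 0.97 ctr [0.4573 0.0941] mean [0.4646 0.0936] size [0.038 0.108] ang -2.0 px [287 163] [351 327]
trough_wide 0.73 ctr [0.4643 0.0905] mean [0.4794 0.0864] size [0.078 0.087] ang -4.2 px [279 144] [366 234]
trough_narrow 0.88 ctr [ 0.4332 -0.1971] mean [ 0.4295 -0.2006] size [0.055 0.016] ang 14.6 px [621 173] [639 226]
marker_mid 0.57 ctr [0.4663 0.2382] mean [0.4697 0.2392] size [0.12  0.018] ang 17.5 px [124 139] [202 251]
[283. 148.]
[352. 144.]
[294. 255.]
```

View pics/w2.png

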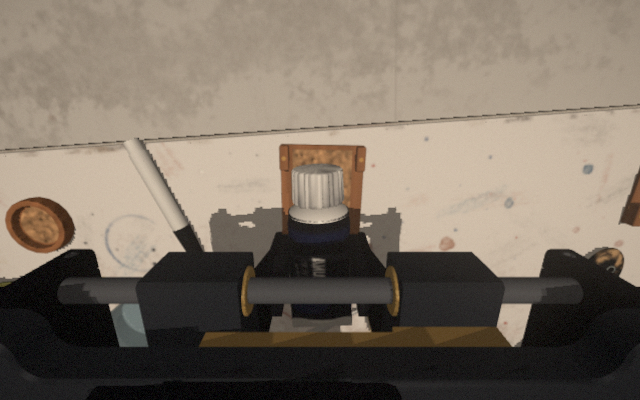

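The tube hangs over the wide trough with its cap at (318,185); the trough's far end shows at columns 279–366, row 146, so it is centred well enough to lower.

drive_tool:
  angular:
    - [0,0,0]
    - [0,0,0]
    - [0,0,0]
    - [0,0,0]
    - [0,0,0]
    - [0,0,0]
    - [0,0,0]
    - [0,0,0]
    - [0,0,0]
    - [0,0,0]
    - [0,0,0]
    - [0,0,0]
    - [0,0,0]
    - [0,0,0]
    - [0,0,0]
    - [0,0,0]
    - [0,0,0]
    - [0,0,0]
  delta_pos:
    - [0,0.2,2]
    - [0,0,2]
    - [0,0,2]
    - [0,0,1.5]
    - [0,0,1]
    - [0,0,0.5]
    - [0,0,0.4]
    - [0,0,0]
    - [0,0,0]
    - [0,0,0]
    - [0,0,0]
    - [0,0,0]
    - [0,0,0]
    - [0,0,-2]
    - [0,0,-3]
    - [0,0,-3]
    - [0,0,-3]
    - [0,0,-3]
  gripper: [2,2,2,2,2,2,2,2,7,7,7,7,7,8.7,8.7,8.7,8.7,8.7]

```text
time_s: 10.1
tool_pos: [0.4569, 0.0898, 0.1669]
tool_rot: [-180.0, -0.0, -4.0]
force: [1.6, 0.2, -0.8]
grip_width: 0.0867
grasp_force: 0.0
```

Run:
```python
from h import *
o=st(); p=eyes.read_camera('wrist'); save(p,'w3')
box(p,'tube_mid',.021);box(p,'trough_wide',.008);box(p,'marker_mid',.008)
for n,z in (('cup_mid',.047),('round_small',.008)): box(p,n,z)
p=eyes.read_camera('side');box(p,'tube_mid',.021);box(p,'trough_wide',.008);box(p,'marker_mid',.008)
```

```text
t 10.1 tcp [0.4569 0.0898 0.1669] rot [-1.80e+02 -2.00e-02 -3.96e+00] q [ -14.   -1.   -0.  114.    0.   68. -108.] w 0.0867 gf 0.0
tube_mid 0.78 ctr [0.4561 0.091 ] mean [0.4554 0.0911] size [0.039 0.109] ang -2.8 px [302 137] [338 237]
trough_wide 0.74 ctr [0.4517 0.09  ] mean [0.4509 0.0913] size [0.043 0.115] ang -3.9 px [302 137] [339 238]
marker_mid 0.63 ctr [0.4578 0.2358] mean [0.4626 0.2373] size [0.137 0.018] ang 17.1 px [151 133] [220 247]
cup_mid 0.19 ctr [ 0.3637 -0.2177] mean [ 0.3688 -0.2203] size [0.071 0.034] ang 14.5 px [605 228] [639 286]
round_small 0.67 ctr [0.449  0.3641] mean [0.4493 0.3642] size [0.053 0.065] ang -75.5 px [ 47 185] [104 232]
tube_mid 0.76 ctr [0.4526 0.093 ] mean [0.4531 0.0955] size [0.048 0.126] ang -12.7 px [272 215] [313 233]
trough_wide 0.8 ctr [0.4546 0.0926] mean [0.4548 0.1114] size [0.085 0.105] ang -5.0 px [271 214] [313 239]
marker_mid 0.82 ctr [0.4596 0.2333] mean [0.4596 0.2333] size [0.134 0.018] ang 17.3 px [254 259] [307 271]
```

drive_tool:
  angular:
    - [0,0,-0.122]
    - [0,0,-0.122]
    - [0,0,-0.122]
    - [0,0,0]
    - [0,0,0]
    - [0,0,0]
    - [0,0,0]
    - [0,0,0]
    - [0,0,0]
    - [0,0,0]
    - [0,0,0]
  delta_pos:
    - [0,0,0]
    - [0,0,0]
    - [0,0,0]
    - [0.7,-2.3,0]
    - [0.7,-2.3,0]
    - [0.7,-2.3,0]
    - [0.7,-2.3,0]
    - [0.8,-2.3,0]
    - [0.8,-2.3,0]
    - [0,0,0]
    - [0,0,0]
  gripper: [8.7,8.7,8.7,8.7,8.7,8.7,8.7,8.7,8.7,8.7,8.7]

```text
time_s: 11.7
tool_pos: [0.4584, 0.2346, 0.1648]
tool_rot: [180.0, 0.1, 17.1]
force: [0.3, 0.1, 0.2]
grip_width: 0.0873
grasp_force: 0.0
```

Run:
```python
from h import *
o=st(); p=eyes.read_camera('wrist'); save(p,'w4')
c=box(p,'marker_mid',.008)
for n,z in (('cup_mid',.047),('round_small',.008)): box(p,n,z)
delta([*c,.017],o)
```

```text
t 11.7 tcp [0.4584 0.2346 0.1648] rot [1.7996e+02 8.0000e-02 1.7070e+01] q [ -23.    5.   -7.  107.    1.   68. -104.] w 0.0873 gf 0.0
marker_mid 0.72 ctr [0.458  0.2351] mean [0.462  0.2366] size [0.136 0.017] ang 16.6 px [312 122] [327 243]
cup_mid 0.66 ctr [0.3191 0.275 ] mean [0.3085 0.2791] size [0.047 0.138] ang -8.8 px [207 245] [269 346]
round_small 0.73 ctr [0.4482 0.3646] mean [0.4489 0.365 ] size [0.054 0.058] ang -72.9 px [172 134] [227 185]
tool delta cm [-1.000e-02 -7.000e-02  1.478e+01]
```

drive_tool:
  angular:
    - [0,0,0]
    - [0,0,0]
    - [0,0,0]
    - [0,0,0]
    - [0,0,0]
    - [0,0,0]
    - [0,0,0]
    - [0,0,0]
    - [0,0,0]
    - [0,0,0]
    - [0,0,0]
    - [0,0,0]
    - [0,0,0]
    - [0,0,0]
    - [0,0,0]
    - [0,0,0]
    - [0,0,0]
    - [0,0,0]
    - [0,0,0]
    - [0,0,0]
  delta_pos:
    - [0,0,2]
    - [0,0,2]
    - [0,0,2]
    - [0,0,2]
    - [0,0,2]
    - [0,0,2]
    - [0,0,1.5]
    - [0,0,0.8]
    - [0,0,0.5]
    - [0,0,0]
    - [0,0,0]
    - [0,0,0]
    - [0,0,0]
    - [0,0,0]
    - [0,0,0]
    - [0,0,0]
    - [0,0,0]
    - [0,0,0]
    - [0,0,0]
    - [0,0,0]
  gripper: [8.7,8.7,8.7,8.7,6,6,6,6,6,6,1,1,1,1,1,1,1,1,1,1]
  squeeze: 15

```text
time_s: 13.9
tool_pos: [0.4588, 0.2347, 0.0176]
tool_rot: [180.0, -0.0, 17.0]
force: [-0.6, 0.2, 1.2]
grip_width: 0.015
grasp_force: 15.0
```

drive_tool:
  angular:
    - [0,0,0]
    - [0,0,0]
    - [0,0,0]
    - [0,0,0]
    - [0,0,0.134]
    - [0,0,0.134]
    - [0,0,0.134]
    - [0,0,0]
    - [0,0,0]
    - [0,0,0]
    - [0,0,0]
    - [0,0,0]
    - [0,0,0]
    - [0,0,0]
    - [0,0,0]
    - [0,0,0]
    - [0,0,0]
    - [0,0,0]
    - [0,0,0]
    - [0,0,0]
  delta_pos:
    - [0,0,-3]
    - [0,0,-3]
    - [0,0,-3]
    - [0,0,-3]
    - [0,0,0]
    - [0,0,0]
    - [0,0,0]
    - [0.4,3.8,0]
    - [0.4,3.8,0]
    - [0.4,3.8,0]
    - [0.4,3.8,0]
    - [0.4,3.8,0]
    - [0.4,3.8,0]
    - [0.4,3.8,0]
    - [0.4,3.8,0]
    - [0.4,3.8,0]
    - [0.4,3.8,0]
    - [0.5,3.9,0]
    - [0.5,3.9,0]
    - [0,0,0]
  gripper: [1,1,1,1,1,1,1,1,1,1,1,1,1,1,1,1,1,1,1,1]

```text
time_s: 15.9
tool_pos: [0.4592, -0.2324, 0.1378]
tool_rot: [179.8, -0.0, -6.5]
force: [0.4, 0.1, -0.5]
grip_width: 0.0149
grasp_force: 15.0
```

Run:
```python
from h import *
o=st(); p=eyes.read_camera('wrist'); save(p,'w5')
box(p,'marker_mid',o['tool_pos'][2]-.009)
box(p,'trough_narrow',.008); box(p,'ink_mid',.04)
```

```text
t 15.9 tcp [ 0.4592 -0.2324  0.1378] rot [ 1.7979e+02 -4.0000e-02 -6.5200e+00] q [  5.   6.  20. 110.  -2.  64. -71.] w 0.0149 gf 15.0
marker_mid 0.56 ctr [ 0.4634 -0.232 ] mean [ 0.4749 -0.2332] size [0.016 0.127] ang -6.4 px [305 137] [333 332]
trough_narrow 0.72 ctr [ 0.4636 -0.23  ] mean [ 0.4689 -0.2288] size [0.052 0.098] ang -5.5 px [289 139] [343 235]
ink_mid 0.83 ctr [ 0.4414 -0.3657] mean [ 0.4436 -0.3631] size [0.069 0.025] ang 49.4 px [438 182] [500 227]
```

View pics/w5.png

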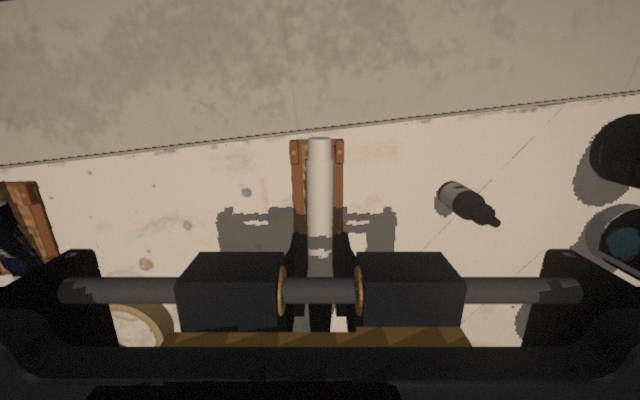

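The pen is held at (320,190), lined up with the narrow trough (columns 290–344, end at row 145). The ink bottle stands at about (468,204).

drive_tool:
  angular:
    - [0,0,0]
    - [0,0,0]
    - [0,0,0]
    - [0,0,0]
    - [0,0,0]
    - [0,0,0]
    - [0,0,0]
    - [0,0,0]
    - [0,0,0]
    - [0,0,0]
    - [0,0,0]
    - [0,0,0]
    - [0,0,0]
    - [0,0,0]
    - [0,0,0]
    - [0,0,0]
    - [0,0,0]
    - [0,0,0]
    - [0,0,0]
  delta_pos:
    - [0,-0.2,2]
    - [0,0,2]
    - [0,0,2]
    - [0,0,2]
    - [0,0,1.5]
    - [0,0,1]
    - [0,0,0.6]
    - [0,0,0.5]
    - [0,0,0]
    - [0,0,0]
    - [0,0,0]
    - [0,0,0]
    - [0,0,0]
    - [0,0,-2]
    - [0,0,-3]
    - [0,0,-3]
    - [0,0,-3]
    - [0,0,-3]
    - [0,0,-2]
  gripper: [1,1,1,1,1,1,1,1,1,4,4,4,4,5,8.7,8.7,8.7,8.7,8.7]

```text
time_s: 18.0
tool_pos: [0.4613, -0.2244, 0.1841]
tool_rot: [180.0, -0.2, -6.0]
force: [0.2, -0.2, -0.1]
grip_width: 0.08
grasp_force: 0.0
```

Run:
```python
from h import *
o=st(); p=eyes.read_camera('wrist')
box(p,'marker_mid',.012)
box(p,'trough_narrow',.008); box(p,'ink_mid',.04)
P=[]
for c in ('wrist','side','scene'):
    p=eyes.read_camera(c) if c!='wrist' else p
    if c!='wrist': box(p,'marker_mid',.012)
    r=models.cut_out(p,'ink_mid')
    if r: print(c,r[0]['p'],r[0]['centre'],ray(p,r[0]['centre'],.038).round(4))
```

```text
t 18.0 tcp [ 0.4613 -0.2244  0.1841] rot [179.97  -0.18  -6.04] q [  4.   3.  20. 107.  -1.  70. -72.] w 0.08 gf 0.0
marker_mid 0.56 ctr [ 0.4602 -0.2229] mean [ 0.4637 -0.2232] size [0.016 0.137] ang -6.0 px [312 122] [326 239]
trough_narrow 0.97 ctr [ 0.4602 -0.2296] mean [ 0.4635 -0.2331] size [0.051 0.105] ang -5.8 px [302 136] [348 225]
ink_mid none
marker_mid 0.6 ctr [ 0.4623 -0.2263] mean [ 0.4657 -0.2267] size [0.037 0.137] ang -5.1 px [287 156] [325 164]
side 0.57 [294.1, 227.3] [0.4421 0.1259 0.038 ]
marker_mid 0.55 ctr [ 0.4562 -0.2285] mean [ 0.4554 -0.2279] size [0.03  0.141] ang -5.3 px [376 243] [419 258]
scene 0.6 [433.5, 270.3] [ 0.4224 -0.3759  0.038 ]
```

drive_tool:
  angular:
    - [0,0,0]
    - [0,0,0]
    - [0,0,0]
    - [0,0,0]
    - [0,0,0]
    - [0,0,0]
    - [0,0,0]
    - [0,0,0]
  delta_pos:
    - [-0.1,2.3,0]
    - [-0.1,2.3,0]
    - [-0.1,2.3,0]
    - [-0.1,2.3,0]
    - [-0.1,2.3,0]
    - [-0.1,2.3,0]
    - [0,0,0]
    - [0,0,0]
  gripper: [8.7,8.7,8.7,8.7,8.7,8.7,8.7,8.7]

```text
time_s: 19.35
tool_pos: [0.44, -0.3605, 0.1811]
tool_rot: [-180.0, 0.0, -6.1]
force: [0.3, 1.1, 0.7]
grip_width: 0.0872
grasp_force: 0.0
```

```bash
cat >> h.py <<'E'
def fit(p,n,prof,x0,k=0):
    """fit xy of an upright body of revolution (prof: list of (z,r)) to the cut-out by extents"""
    from scipy.optimize import least_squares
    r=models.cut_out(p,n)
    if len(r)<=k: print(n,'none'); return
    q=np.argwhere(r[k]['pixels'])[:,::-1]; a=np.arange(0,6.28,.3)
    e=np.r_[q.min(0),q.max(0)]
    def f(x):
        P=np.array([proj(p,[x[0]+R_*np.cos(t),x[1]+R_*np.sin(t),z]) for z,R_ in prof for t in a])
        return np.r_[P.min(0),P.max(0)]-e
    s=least_squares(f,x0,loss='soft_l1'); print(n,round(r[k]['p'],2),'fit',s.x.round(4),'res',s.fun.round(1),'ext',e); return s.x
INK=[(0,.0125),(.056,.0125),(.08,.009)]; CUP=[(0,.0275),(.094,.034)]
E
python3 - <<'E'
from h import *
o=st(); p=eyes.read_camera('wrist'); save(p,'w6')
c=fit(p,'ink_mid',INK,[.44,-.36])
if c is not None: delta([*c,.045],o)
p=eyes.read_camera('scene'); fit(p,'ink_mid',INK,[.44,-.36])
E
```

```text
t 19.35 tcp [ 0.44   -0.3605  0.1811] rot [-1.7997e+02  4.0000e-02 -6.0800e+00] q [ 13.  11.  26. 100.  -5.  70. -55.] w 0.0872 gf 0.0
ink_mid 0.63 fit [ 0.4467 -0.3652] res [-0.3 -4.2  0.3  1.4] ext [312 168 337 203]
tool delta cm [ 0.73  0.4  13.61]
ink_mid 0.7 fit [ 0.4378 -0.3657] res [-1.2 -3.5  1.1  1.4] ext [429 252 440 282]
```

View pics/w6.png

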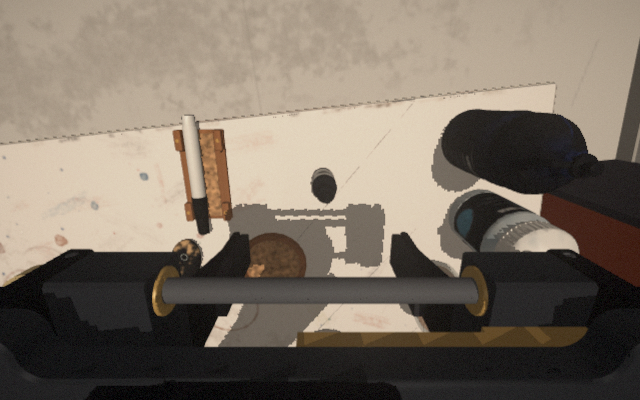

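The ink bottle is seen from above, with its cap at (324,185) and its visible body edge at row 168. The pen lies to the left side of the narrow trough, so I will check whether it is on a rail. First I work out the cap centre.

Run:
```python
from h import *
o=st(); p=eyes.read_camera('wrist')
im=p['pixels'][150:215,295:355].mean(2)
m=(im<45).astype(np.uint8); n,l,s,c=cv2.connectedComponentsWithStats(m)
for i in range(1,n):
    if s[i][4]>50: print(s[i],c[i]+[295,150])
print(ray(p,(324,186),.08))
cv2.imwrite('pics/w7.png',cv2.resize(p['pixels'][100:250,150:370,::-1],None,fx=3.5,fy=3.5,interpolation=2))
for x in (.437,.442,.447): print(x,proj(p,[x+.0125,-.364,.056]).round(1),proj(p,[x+.0125,-.364,0]).round(1),proj(p,[x-.009,-.364,.08]).round(1))
```

```text
t 19.55 tcp [ 0.4408 -0.3593  0.1815] rot [-1.7996e+02 -1.0000e-02 -5.9100e+00] q [ 13.  11.  26. 100.  -5.  70. -55.] w 0.0872 gf 0.0
[ 0.455811   -0.36389066  0.08      ]
0.437 [324.4 185.7] [323.7 172.8] [327.1 215.1]
0.442 [323.9 180.7] [323.2 168.6] [326.6 210. ]
0.447 [323.4 175.7] [322.8 164.3] [326.  204.9]
```

View pics/w7.png

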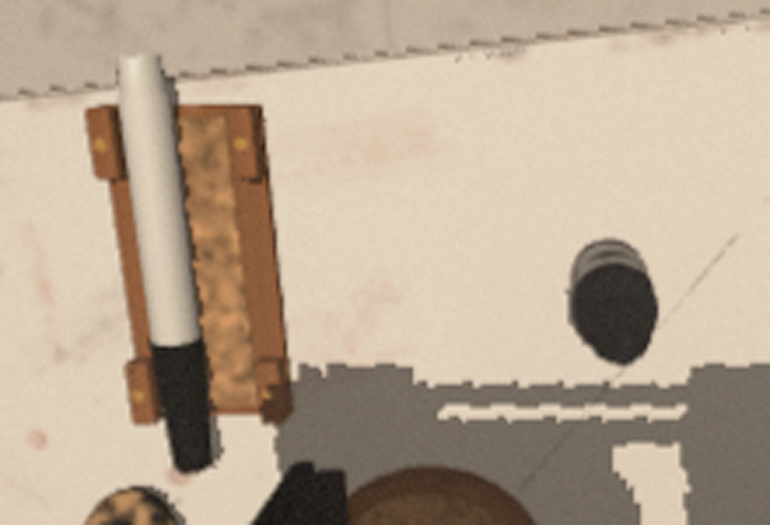

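The enlarged view shows the pen between the rails on the floor, at the left rail. The ink cap spans rows 175–203 around column 324, so the bottle is at about (0.446, −0.363).

drive_tool:
  angular:
    - [0,0,0]
    - [0,0,0]
    - [0,0,0]
    - [0,0,0]
    - [0,0,0]
    - [0,0,0]
    - [0,0,0]
    - [0,0,0]
    - [0,0,0]
    - [0,0,0]
    - [0,0,0]
    - [0,0,0]
    - [0,0,0]
    - [0,0,0]
    - [0,0,0]
    - [0,0,0]
    - [0,0,0]
    - [0,0,0]
    - [0,0,0]
    - [0,0,0]
  delta_pos:
    - [0.5,0.4,0]
    - [0,0,0]
    - [0,0,1.5]
    - [0,0,1.5]
    - [0,0,1.5]
    - [0,0,2]
    - [0,0,2]
    - [0,0,2]
    - [0,0,2]
    - [0,0,1.2]
    - [0,0,0.9]
    - [0,0,0]
    - [0,0,0]
    - [0,0,0]
    - [0,0,0]
    - [0,0,0]
    - [0,0,0]
    - [0,0,0]
    - [0,0,0]
    - [0,0,0]
  gripper: [8.7,8.7,8.7,8.7,8.7,8.7,8.7,8.7,8.7,8.7,8.7,8.7,1.5,1.5,1.5,1.5,1.5,1.5,1.5,1.5]
  squeeze: 12

```text
time_s: 21.6
tool_pos: [0.4448, -0.3651, 0.0356]
tool_rot: [180.0, -0.0, -6.0]
force: [1.1, 1.2, -0.8]
grip_width: 0.031
grasp_force: 0.0
```

drive_tool:
  angular:
    - [0,0,0]
    - [0,0,0]
    - [0,0,0]
    - [0,0,0]
    - [0,0,0]
    - [0,0,0]
    - [0,0,0]
    - [0,0,0]
    - [0,0,0]
    - [0,0,0]
  delta_pos:
    - [0,0,0]
    - [0,0,0]
    - [0,0,-2]
    - [0,0,-2]
    - [0,0,-2]
    - [0,0,-2]
    - [0,0,-2]
    - [0,0,-2]
    - [0,0,0]
    - [0,0,0]
  gripper: [1.5,1.5,1.5,1.5,1.5,1.5,1.5,1.5,1.5,1.5]

```text
time_s: 22.6
tool_pos: [0.4447, -0.365, 0.1553]
tool_rot: [-180.0, -0.0, -6.0]
force: [-0.1, 0.1, -0.2]
grip_width: 0.0245
grasp_force: 12.0
```

Run:
```python
from h import *
o=st(); p=eyes.read_camera('wrist'); save(p,'w8')
h=o['tool_pos'][2]-.035
c=fit(p,'ink_mid',[(z+h,r) for z,r in INK],o['tool_pos'][:2])
p=eyes.read_camera('scene'); fit(p,'ink_mid',[(z+h,r) for z,r in INK],o['tool_pos'][:2])
box(p,'round_small',.008)
p=eyes.read_camera('side'); box(p,'round_small',.008);box(p,'round_small',.008,1)
```

```text
t 22.6 tcp [ 0.4447 -0.365   0.1553] rot [-1.80e+02 -2.00e-02 -6.02e+00] q [ 14.  13.  27. 101.  -6.  67. -54.] w 0.0245 gf 12.0
ink_mid 0.56 fit [ 0.4476 -0.3645] res [-3.3 -8.4  3.4  1.3] ext [298 221 341 323]
ink_mid 0.69 fit [0.2743 0.074 ] res [  2.4 -20.8  -2.7   2.1] ext [267 181 282 189]
round_small 0.51 ctr [ 0.4506 -0.2536] mean [ 0.4484 -0.2527] size [0.039 0.117] ang -5.8 px [382 250] [422 264]
round_small 0.85 ctr [0.4489 0.3635] mean [0.4491 0.3637] size [0.06  0.056] ang 85.6 px [262 299] [286 323]
round_small none
```

View pics/w8.png

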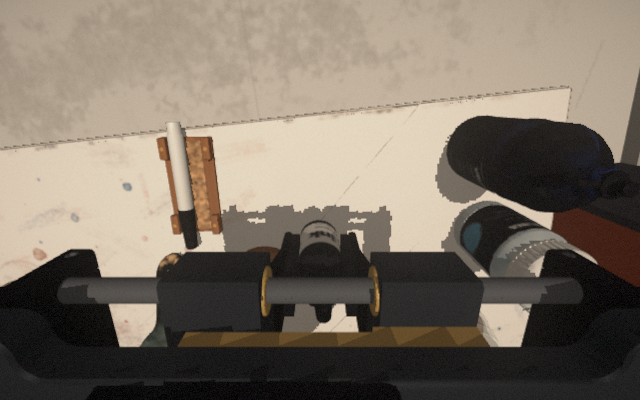

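The ink bottle is held at (320,245) between the fingers; the pen still lies in the narrow trough at (186,185). I now carry the bottle to the small stand, turning to yaw 30 to keep joint 7 away from its limit.

drive_tool:
  angular:
    - [0,0,-0.126]
    - [0,0,-0.126]
    - [0,0,-0.126]
    - [0,0,-0.126]
    - [0,0,-0.126]
    - [0,0,0]
    - [0,0,0]
    - [0,0,0]
    - [0,0,0]
    - [0,0,0]
    - [0,0,0]
    - [0,0,0]
    - [0,0,0]
    - [0,0,0]
    - [0,0,0]
  delta_pos:
    - [0,0,0]
    - [0,0,0]
    - [0,0,0]
    - [0,0,0]
    - [0,0,0]
    - [2,-3.5,0]
    - [2,-3.5,0]
    - [2,-3.5,0]
    - [2,-3.5,0]
    - [2,-3.5,0]
    - [2,-3.5,0]
    - [2,-3.5,0]
    - [2,-3.5,0]
    - [2,-3.5,0]
    - [2,-3.5,0]
  gripper: [1.5,1.5,1.5,1.5,1.5,1.5,1.5,1.5,1.5,1.5,1.5,1.5,1.5,1.5,1.5]

```text
time_s: 24.5
tool_pos: [0.4422, 0.0395, 0.1557]
tool_rot: [180.0, -0.0, 30.1]
force: [0.1, 1.0, -0.2]
grip_width: 0.0241
grasp_force: 12.0
```

drive_tool:
  angular:
    - [0,0,0]
    - [0,0,0]
    - [0,0,0]
    - [0,0,0]
    - [0,0,0]
    - [0,0,0]
    - [0,0,0]
    - [0,0,0]
    - [0,0,0]
    - [0,0,0]
    - [0,0,0]
    - [0,0,0]
  delta_pos:
    - [2,-3.5,0]
    - [2,-3.5,0]
    - [2,-3.5,0]
    - [2,-3.5,0]
    - [2,-3.5,0]
    - [2,-3.5,0]
    - [2,-3.5,0]
    - [2,-3.5,0]
    - [0.6,0,0]
    - [0,0,0]
    - [0,0,0]
    - [0,0,0]
  gripper: [1.5,1.5,1.5,1.5,1.5,1.5,1.5,1.5,1.5,1.5,1.5,1.5]

```text
time_s: 25.7
tool_pos: [0.4463, 0.3617, 0.1554]
tool_rot: [179.9, 0.0, 29.9]
force: [-0.3, -0.2, -0.1]
grip_width: 0.0243
grasp_force: 12.0
```

Run:
```python
from h import *
o=st(); p=eyes.read_camera('wrist'); save(p,'w9')
h=o['tool_pos'][2]-.035
c=fit(p,'ink_mid',[(z+h,r) for z,r in INK],o['tool_pos'][:2])
s=box(p,'round_small',.008)
p=eyes.read_camera('side'); s=box(p,'round_small',.008); fit(p,'ink_mid',[(z+h,r) for z,r in INK],o['tool_pos'][:2])
```

```text
t 25.7 tcp [0.4463 0.3617 0.1554] rot [1.7995e+02 3.0000e-02 2.9930e+01] q [ -28.   13.  -16.  100.    4.   68. -105.] w 0.0243 gf 12.0
ink_mid 0.93 fit [0.4493 0.3643] res [-4.5 -9.3  4.2  1.3] ext [299 221 340 322]
round_small 0.93 ctr [0.4481 0.3642] mean [0.4486 0.3646] size [0.055 0.055] ang -15.2 px [292 159] [346 212]
round_small 0.75 ctr [0.4497 0.3632] mean [0.4496 0.3638] size [0.054 0.058] ang -61.6 px [262 300] [286 323]
ink_mid none
```

View pics/w9.png

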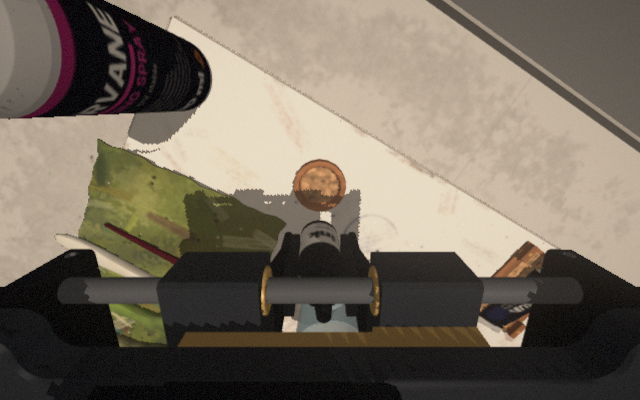

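The stand at (319,185) lies straight under the bottle at (320,240) once the tilt of the view is allowed for, so I lower it.

drive_tool:
  angular:
    - [0,0,0]
    - [0,0,0]
    - [0,0,0]
    - [0,0,0]
    - [0,0,0]
    - [0,0,0]
    - [0,0,0]
    - [0,0,0]
    - [0,0,0]
    - [0,0,0]
    - [0,0,0]
    - [0,0,0]
    - [0,0,0]
    - [0,0,0]
    - [0,0,0]
    - [0,0,0]
    - [0,0,0]
    - [0,0,0]
    - [0,0,0]
    - [0,0,0]
  delta_pos:
    - [0,0,2]
    - [0,0,2]
    - [0,0,2]
    - [0,0,2]
    - [0,0,1.5]
    - [0,0,1]
    - [0,0,0.5]
    - [0,0,0.4]
    - [0,0,0]
    - [0,0,0]
    - [0,0,0]
    - [0,0,0]
    - [0,0,0]
    - [0,0,0]
    - [0,0,0]
    - [0,0,-1]
    - [0,0,-3]
    - [0,0,-3]
    - [0,0,-3]
    - [0,0,-3]
  gripper: [1.5,1.5,1.5,1.5,1.5,1.5,1.5,1.5,1.5,1.5,3,4.5,6,6,6,6,7,8.7,8.7,8.7]

```text
time_s: 28.0
tool_pos: [0.4458, 0.3636, 0.1737]
tool_rot: [-180.0, -0.1, 30.1]
force: [0.8, -0.1, 0.1]
grip_width: 0.0827
grasp_force: 0.0
```

Run:
```python
from h import *
o=st(); p=eyes.read_camera('wrist')
c=fit(p,'ink_mid',[(z+.005,r) for z,r in INK],o['tool_pos'][:2]); s=box(p,'round_small',.008)
p=eyes.read_camera('side'); box(p,'round_small',.008); fit(p,'ink_mid',[(z+.005,r) for z,r in INK],o['tool_pos'][:2])
c=fit(p,'cup_mid',CUP,[.335,.29])
p=eyes.read_camera('scene');c=fit(p,'cup_mid',CUP,[.335,.29])
```

```text
t 28.0 tcp [0.4458 0.3636 0.1737] rot [-1.800e+02 -5.000e-02  3.008e+01] q [ -28.   12.  -16.   98.    4.   70. -105.] w 0.0827 gf 0.0
ink_mid 0.73 fit [0.4481 0.3653] res [-0.3 -4.6  0.3  1.4] ext [307 175 333 213]
round_small 0.67 ctr [0.4501 0.3655] mean [0.454  0.3672] size [0.052 0.054] ang -58.4 px [297 157] [345 203]
round_small 0.8 ctr [0.449 0.368] mean [0.45   0.3714] size [0.055 0.051] ang 6.5 px [262 303] [286 323]
ink_mid 0.74 fit [0.4458 0.3633] res [-0.2 -2.1  0.3  1.8] ext [268 289 281 315]
cup_mid 0.73 fit [0.3379 0.2885] res [-0.2 -1.1  0.2  0.9] ext [312 254 342 299]
cup_mid 0.7 fit [0.3325 0.2877] res [-0.6 -0.6  0.6  0.4] ext [245 169 266 203]
```

drive_tool:
  angular:
    - [0,0,-0.09]
    - [0,0,-0.085]
    - [0,0,0]
    - [0,0,0]
    - [0,0,0]
    - [0,0,0]
    - [0,0,0]
    - [0,0,0]
    - [0,0,0]
    - [0,0,0]
    - [0,0,0]
    - [0,0,0]
  delta_pos:
    - [0,0,0]
    - [0,0,0]
    - [-1.9,-0.2,0]
    - [-1.9,-0.2,0]
    - [-1.9,-0.2,0]
    - [-1.9,-0.2,0]
    - [-1.9,-0.2,0]
    - [-1.9,-0.2,0]
    - [-1.9,-0.1,0]
    - [0,0,0]
    - [0,0,0]
    - [0,0,0]
  gripper: [8.7,8.7,8.7,8.7,8.7,8.7,8.7,8.7,8.7,8.7,8.7,8.7]

```text
time_s: 29.65
tool_pos: [0.3363, 0.2882, 0.1715]
tool_rot: [-180.0, -0.0, 40.1]
force: [-0.0, -0.0, -1.4]
grip_width: 0.0871
grasp_force: 0.0
```

Run:
```python
from h import *
o=st(); p=eyes.read_camera('wrist'); save(p,'w10')
c=fit(p,'cup_mid',CUP,[.335,.29]); 
if c is not None: delta([*c,.055],o)
delta([.3355,.288,.055],o)
```

```text
t 29.65 tcp [0.3363 0.2882 0.1715] rot [-1.7999e+02 -2.0000e-02  4.0100e+01] q [-25.  -4. -18. 115.  -1.  68. -93.] w 0.0871 gf 0.0
cup_mid 0.93 fit [0.3371 0.2901] res [-0.6 -0.5  0.6  0.4] ext [279 158 360 247]
tool delta cm [ 0.18 -0.09 11.65]
tool delta cm [-0.08 -0.04 11.65]
```

View pics/w10.png

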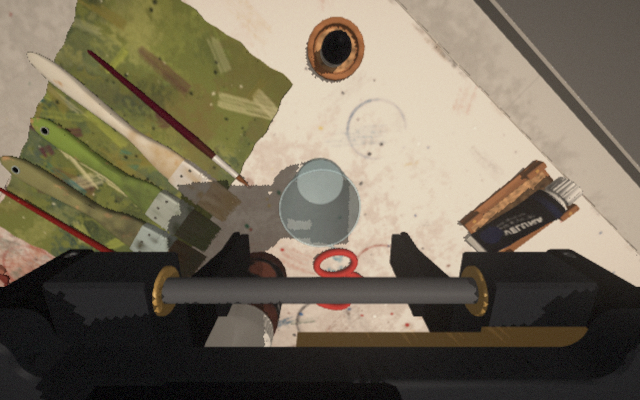

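The beaker is at (319,203), between the open fingers. The ink bottle stands inside its stand at (336,48). A paint bottle shows at (250,310), so I check how far off it is before going down.

Run:
```python
from h import *
o=st(); p=eyes.read_camera('wrist'); T=rot(o['tool_rot'])
for uv,z in (((265,252),0),((265,252),.08),((285,275),.08),((270,340),.14),((245,305),.1)):
    X=ray(p,uv,z); print(uv,z,X.round(3),(T.T@(X-o['tool_pos'])).round(3))
s=eyes.read_camera('side')
for uv,z in (((388,250),.15),((388,297),0),((402,285),0.02),((376,285),.02)): print(ray(s,uv,z).round(3))
```

```text
t 29.75 tcp [0.3362 0.2882 0.1714] rot [-179.98    0.     40.1 ] q [-25.  -4. -18. 115.  -1.  68. -93.] w 0.0874 gf 0.0
(265, 252) 0 [0.226 0.284 0.   ] [-0.087 -0.067  0.171]
(265, 252) 0.08 [0.27  0.299 0.08 ] [-0.044 -0.051  0.091]
(285, 275) 0.08 [0.263 0.27  0.08 ] [-0.068 -0.033  0.091]
(270, 340) 0.14 [0.245 0.262 0.14 ] [-0.087 -0.039  0.031]
(245, 305) 0.1 [0.227 0.284 0.1  ] [-0.086 -0.068  0.071]
[0.21  0.281 0.15 ]
[0.194 0.292 0.   ]
[0.163 0.269 0.02 ]
[0.223 0.276 0.02 ]
```

drive_tool:
  angular:
    - [0,0,0]
    - [0,0,0]
    - [0,0,0]
    - [0,0,0]
    - [0,0,0]
    - [0,0,0]
    - [0,0,0]
    - [0,0,0]
    - [0,0,0]
    - [0,0,0]
    - [0,0,0]
    - [0,0,0]
    - [0,0,0]
    - [0,0,0]
    - [0,0,0]
    - [0,0,0]
  delta_pos:
    - [0.1,-0.1,0]
    - [0,0,0.5]
    - [0,0,1.5]
    - [0,0,1.5]
    - [0,0,2]
    - [0,0,2]
    - [0,0,2]
    - [0,0,1.5]
    - [0,0,0.6]
    - [0,0,0]
    - [0,0,0]
    - [0,0,0]
    - [0,0,0]
    - [0,0,0]
    - [0,0,0]
    - [0,0,0]
  gripper: [8.7,8.7,8.7,8.7,8.7,8.7,8.7,8.7,8.7,8.7,8.7,5,5,5,5,5]
  squeeze: 10

```text
time_s: 31.45
tool_pos: [0.3362, 0.2893, 0.0559]
tool_rot: [180.0, -0.1, 40.1]
force: [0.1, -0.5, 1.7]
grip_width: 0.0662
grasp_force: 9.9
```

drive_tool:
  angular:
    - [0,0,0]
    - [0,0,0]
    - [0,0,0]
    - [0,0,0]
    - [0,0,0]
    - [0,0,0]
    - [0,0,0]
    - [0,0,0]
    - [0,0,0]
    - [0,0,0]
    - [0,0,0]
  delta_pos:
    - [0,0,0]
    - [0,0,0]
    - [0,0,-2]
    - [0,0,-3]
    - [0,0,-3]
    - [0,0,-3]
    - [0,0,-3]
    - [0,0,-3]
    - [0,0,0]
    - [0,0,0]
    - [0,0,0]
  gripper: [5,5,5,5,5,5,5,5,5,5,5]

```text
time_s: 32.55
tool_pos: [0.3351, 0.2885, 0.224]
tool_rot: [-180.0, 0.2, 40.1]
force: [0.2, -0.1, -2.0]
grip_width: 0.0659
grasp_force: 10.0
```

drive_tool:
  angular:
    - [0,0,0]
    - [0,0,0]
    - [0,0,0]
    - [0,0,0]
    - [0,0,0.14]
    - [0,0,0.14]
    - [0,0,0.14]
    - [0,0,0.14]
    - [0,0,0.14]
    - [0,0,0]
    - [0,0,0]
    - [0,0,0]
    - [0,0,0]
    - [0,0,0]
    - [0,0,0]
    - [0,0,0]
    - [0,0,0]
    - [0,0,0]
  delta_pos:
    - [2,0,0]
    - [2,0,0]
    - [2,0,0]
    - [2,0,0]
    - [0,0,0]
    - [0,0,0]
    - [0,0,0]
    - [0,0,0]
    - [0,0,0]
    - [0.8,3.8,0]
    - [0.8,3.8,0]
    - [0.8,3.8,0]
    - [0.8,3.8,0]
    - [0.8,3.8,0]
    - [0.8,3.8,0]
    - [0.8,3.8,0]
    - [0.8,3.8,0]
    - [0.8,3.8,0]
  gripper: [5,5,5,5,5,5,5,5,5,5,5,5,5,5,5,5,5,5]

```text
time_s: 34.35
tool_pos: [0.4681, -0.0029, 0.2239]
tool_rot: [180.0, 0.2, -0.0]
force: [0.4, 0.2, -0.7]
grip_width: 0.0664
grasp_force: 10.0
```

drive_tool:
  angular:
    - [0,0,0]
    - [0,0,0]
    - [0,0,0]
    - [0,0,0]
    - [0,0,0]
    - [0,0,0]
    - [0,0,0]
    - [0,0,0]
    - [0,0,0]
    - [0,0,0]
    - [0,0,0]
    - [0,0,0]
    - [0,0,0]
  delta_pos:
    - [0,3,0]
    - [0,3,0]
    - [0,3,0]
    - [-1,3,0]
    - [-1.5,3,0]
    - [-1.5,3,0]
    - [-1.5,3,0]
    - [-1.5,3,0]
    - [-1.5,2,0]
    - [-1.5,2,0]
    - [0,0,0]
    - [0,0,0]
    - [0,0,0]
  gripper: [5,5,5,5,5,5,5,5,5,5,5,5,5]

```text
time_s: 35.65
tool_pos: [0.3692, -0.2801, 0.2247]
tool_rot: [-179.9, 0.1, 0.1]
force: [-0.3, 0.6, -0.7]
grip_width: 0.0662
grasp_force: 10.0
```

Run:
```python
from h import *
o=st(); p=eyes.read_camera('wrist'); save(p,'w11')
h=o['tool_pos'][2]-.055
fit(p,'cup_mid',[(z+h,r) for z,r in CUP],o['tool_pos'][:2]); box(p,'round_large',.008)
p=eyes.read_camera('scene'); box(p,'round_large',.008);fit(p,'cup_mid',[(z+h,r) for z,r in CUP],o['tool_pos'][:2])
p=eyes.read_camera('side'); s=box(p,'round_large',.008);fit(p,'cup_mid',[(z+h,r) for z,r in CUP],o['tool_pos'][:2])
```

```text
t 35.65 tcp [ 0.3692 -0.2801  0.2247] rot [-1.7995e+02  7.0000e-02  8.0000e-02] q [  9.  -5.  23. 110.   2.  75. -58.] w 0.0662 gf 10.0
cup_mid 0.59 fit [ 0.3725 -0.279 ] res [-3.2 -3.4  3.2 25.1] ext [245 186 393 332]
round_large 0.91 ctr [ 0.3573 -0.2939] mean [ 0.3601 -0.2936] size [0.084 0.049] ang 76.1 px [296 163] [359 207]
round_large none
cup_mid 0.75 fit [ 0.3615 -0.2798] res [-3.2 -1.1  3.1  0.5] ext [379 166 404 214]
round_large 0.83 ctr [ 0.3382 -0.2904] mean [ 0.3397 -0.2904] size [0.078 0.089] ang -84.1 px [332 146] [354 160]
cup_mid 0.82 fit [ 0.3725 -0.2806] res [ -1.5 -10.9   1.4   1.2] ext [325  91 344 115]
```

View pics/w11.png

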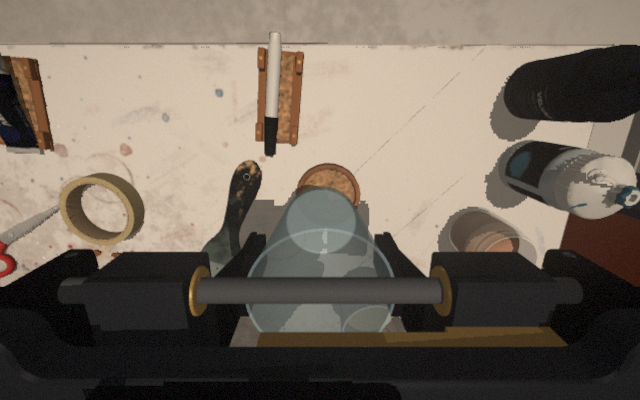

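The beaker is held over the large stand, whose far rim is visible at (330,165). The mug is off view, and the glass at (485,240) is well clear. I correct the position and go part way down.

drive_tool:
  angular:
    - [0,0,0]
    - [0,0,0]
    - [0,0,0]
    - [0,0,0]
    - [0,0,0]
    - [0,0,0]
    - [0,0,0]
    - [0,0,0]
    - [0,0,0]
    - [0,0,0]
    - [0,0,0]
  delta_pos:
    - [-1,0.4,0]
    - [-1,0.4,0]
    - [-1,0.4,0]
    - [0,0,2]
    - [0,0,2]
    - [0,0,2]
    - [0,0,2]
    - [0,0,2]
    - [0,0,1.8]
    - [0,0,0]
    - [0,0,0]
  gripper: [5,5,5,5,5,5,5,5,5,5,5]

```text
time_s: 37.2
tool_pos: [0.3384, -0.2937, 0.108]
tool_rot: [180.0, 0.0, -0.1]
force: [0.7, 0.5, 0.1]
grip_width: 0.0662
grasp_force: 10.0
```

Run:
```python
from h import *
o=st(); h=o['tool_pos'][2]-.055
for c in ('side','scene'):
    p=eyes.read_camera(c); fit(p,'round_large',[(0,.042),(.013,.042)],[.34,-.29]); fit(p,'cup_mid',[(z+h,r) for z,r in CUP],o['tool_pos'][:2]); 
    if c=='scene': cv2.imwrite('pics/w12.png',cv2.resize(p['pixels'][190:340,280:480,::-1],None,fx=3.5,fy=3.5,interpolation=2))
```

```text
t 37.2 tcp [ 0.3384 -0.2937  0.108 ] rot [ 1.8e+02  0.0e+00 -6.0e-02] q [ 11.  -1.  26. 120.   0.  60. -53.] w 0.0662 gf 10.0
round_large 0.75 fit [ 0.3403 -0.2933] res [-0.3 -1.2  0.3  0.9] ext [331 146 354 160]
cup_mid 0.78 fit [ 0.3412 -0.289 ] res [ -1.8 -13.2   1.7   1.4] ext [335 126 352 145]
round_large 0.78 fit [ 0.3372 -0.2947] res [-2.3 -0.6  2.1  0.4] ext [365 267 397 290]
cup_mid 0.58 fit [ 0.3338 -0.2932] res [-3.4 -2.8  3.3  0.9] ext [371 220 395 266]
```

View pics/w12.png

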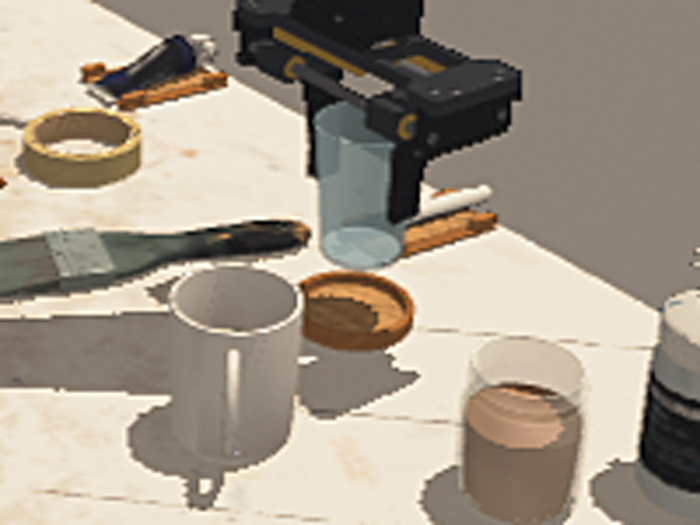

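The beaker hangs straight above the large stand (at about (355,310) in the crop), clear of the mug and the glass, so I lower and release it.

drive_tool:
  angular:
    - [0,0,0]
    - [0,0,0]
    - [0,0,0]
    - [0,0,0]
    - [0,0,0]
    - [0,0,0]
    - [0,0,0]
    - [0,0,0]
    - [0,0,0]
    - [0,0,0]
    - [0,0,0]
    - [0,0,0]
    - [0,0,0]
    - [0,0,0]
    - [0,0,0]
    - [0,0,0]
    - [0,0,0]
    - [0,0,0]
    - [0,0,0]
    - [0,0,0]
  delta_pos:
    - [0,0,1.5]
    - [0,0,1.5]
    - [0,0,0.8]
    - [0,0,0.5]
    - [0,0,0.4]
    - [0,0,0]
    - [0,0,0]
    - [0,0,0]
    - [0,0,0]
    - [0,0,0]
    - [0,0,0]
    - [0,0,0]
    - [0,0,-1]
    - [0,0,-2]
    - [0,0,-2]
    - [0,0,-2]
    - [0,0,-3]
    - [0,0,-3]
    - [0,0,0]
    - [0,0,0]
  gripper: [5,5,5,5,5,5,5,7.5,8.2,8.7,8.7,8.7,8.7,8.7,8.7,8.7,8.7,8.7,8.7,8.7]

```text
time_s: 39.5
tool_pos: [0.3392, -0.2936, 0.1915]
tool_rot: [180.0, -0.1, -0.0]
force: [-0.4, 1.0, -1.3]
grip_width: 0.0868
grasp_force: 0.0
```

Run:
```python
from h import *
o=st()
for c in ('side','scene','wrist'):
    p=eyes.read_camera(c); print(c); box(p,'marker_mid',.012); box(p,'trough_narrow',.008); box(p,'tube_mid',.021); box(p,'trough_wide',.006)
    fit(p,'cup_mid',[(z+.005,r) for z,r in CUP],[.34,-.29]); fit(p,'ink_mid',[(z+.005,r) for z,r in INK],[.449,.364])
    if c=='wrist': save(p,'w13')
```

```text
t 39.5 tcp [ 0.3392 -0.2936  0.1915] rot [ 1.7996e+02 -1.1000e-01 -2.0000e-02] q [ 11.  -6.  25. 115.   3.  71. -55.] w 0.0868 gf 0.0
side
marker_mid 0.43 ctr [ 0.4632 -0.2266] mean [ 0.4646 -0.226 ] size [0.028 0.132] ang -3.5 px [287 157] [324 164]
trough_narrow 0.66 ctr [ 0.4628 -0.207 ] mean [ 0.463  -0.2077] size [0.021 0.079] ang -6.2 px [294 162] [316 166]
tube_mid 0.73 ctr [0.4531 0.0945] mean [0.4516 0.095 ] size [0.042 0.124] ang -14.2 px [272 216] [314 232]
trough_wide 0.92 ctr [0.4571 0.0931] mean [0.4589 0.1151] size [0.077 0.101] ang -2.3 px [272 219] [311 238]
cup_mid 0.55 fit [ 0.3415 -0.2942] res [-1.  -0.3  1.   0.2] ext [334 125 352 157]
ink_mid 0.57 fit [0.4458 0.3636] res [-0.2 -1.   0.3  0.9] ext [268 288 281 316]
scene
marker_mid 0.49 ctr [ 0.4868 -0.2303] mean [ 0.4861 -0.231 ] size [0.029 0.076] ang -3.2 px [398 243] [418 253]
trough_narrow 0.59 ctr [ 0.4635 -0.2535] mean [ 0.4636 -0.2546] size [0.034 0.084] ang -7.4 px [396 250] [421 262]
tube_mid 0.63 ctr [0.4449 0.0735] mean [0.4443 0.0763] size [0.153 0.057] ang 19.9 px [306 200] [340 217]
trough_wide 0.5 ctr [0.4336 0.0717] mean [0.4439 0.0671] size [0.084 0.122] ang -38.8 px [303 208] [343 220]
cup_mid 0.72 fit [ 0.3366 -0.2947] res [-0.1 -2.   0.1  1.1] ext [368 238 398 284]
ink_mid 0.61 fit [0.4374 0.359 ] res [-0.4 -2.3  0.5  1.3] ext [270 164 277 185]
wrist
marker_mid 0.92 ctr [ 0.4566 -0.2223] mean [ 0.4617 -0.2228] size [0.017 0.127] ang -5.7 px [243   0] [261 133]
trough_narrow 0.97 ctr [ 0.4602 -0.2304] mean [ 0.4623 -0.2346] size [0.054 0.105] ang -5.1 px [234   8] [288 120]
tube_mid none
trough_wide none
cup_mid 0.81 fit [ 0.3398 -0.2924] res [-0.6 -0.3  0.6  0.3] ext [281 156 358 240]
ink_mid none
```

View pics/w13.png

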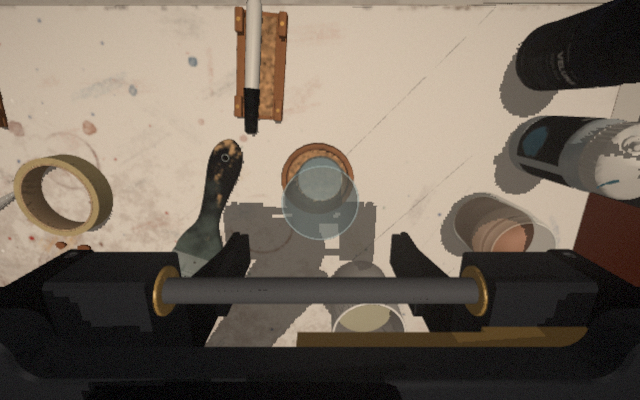

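The beaker stands in the large stand at (320,195). The pen lies about 8 mm off-centre against the left rail at (253,70). That is close to the edge of what the rails allow, so I go and re-centre it.

drive_tool:
  angular:
    - [0,0,0]
    - [0,0,0]
    - [0,0,0]
    - [0,0,0]
    - [0,0,0]
    - [0,0,0]
    - [0,0,0.1]
    - [0,0,0]
    - [0,0,0]
    - [0,0,0]
    - [0,0,0]
  delta_pos:
    - [2,-1.1,0]
    - [2,-1.1,0]
    - [2,-1.1,0]
    - [2,-1.1,0]
    - [2,-1.1,0]
    - [2,-1.1,0]
    - [0,0,0]
    - [0,0,2]
    - [0,0,0]
    - [0,0,0]
    - [0,0,0]
  gripper: [8.7,8.7,8.7,8.7,8.7,8.7,8.7,8.7,8.7,8.7,8.7]

```text
time_s: 41.65
tool_pos: [0.4594, -0.2275, 0.1713]
tool_rot: [180.0, -0.1, -5.7]
force: [0.4, -0.7, -0.2]
grip_width: 0.0868
grasp_force: 0.0
```

Run:
```python
from h import *
o=st(); p=eyes.read_camera('wrist'); m=box(p,'marker_mid',.012); t=box(p,'trough_narrow',.008); delta([*m,.021],o); delta([*t,.021],o)
```

```text
t 41.65 tcp [ 0.4594 -0.2275  0.1713] rot [ 1.7999e+02 -5.0000e-02 -5.7500e+00] q [  5.   4.  20. 108.  -1.  68. -71.] w 0.0868 gf 0.0
marker_mid 0.73 ctr [ 0.4596 -0.2225] mean [ 0.4652 -0.2234] size [0.017 0.138] ang -6.4 px [308 121] [324 243]
trough_narrow none
tool delta cm [-0.04 -0.51 15.03]Traceback (most recent call last):
  File "<stdin>", line 2, in <module>
TypeError: Value after * must be an iterable, not NoneType
```

drive_tool:
  angular:
    - [0,0,0]
    - [0,0,0]
    - [0,0,0]
    - [0,0,0]
    - [0,0,0]
    - [0,0,0]
    - [0,0,0]
    - [0,0,0]
    - [0,0,0]
    - [0,0,0]
    - [0,0,0]
    - [0,0,0]
    - [0,0,0]
    - [0,0,0]
    - [0,0,0]
    - [0,0,0]
    - [0,0,0]
  delta_pos:
    - [0,-0.5,0]
    - [0,0,2]
    - [0,0,2]
    - [0,0,2]
    - [0,0,2]
    - [0,0,2]
    - [0,0,2]
    - [0,0,1.5]
    - [0,0,1]
    - [0,0,0.5]
    - [0,0,0]
    - [0,0,0]
    - [0,0,0]
    - [0,0,0]
    - [0,0,0]
    - [0,0,0]
    - [0,0,0]
  gripper: [5,5,5,5,5,5,5,5,5,5,5,1,1,1,1,1,1]

```text
time_s: 43.5
tool_pos: [0.4595, -0.2225, 0.0208]
tool_rot: [180.0, -0.0, -5.7]
force: [0.0, -0.4, 2.2]
grip_width: 0.0155
grasp_force: 10.0
```

drive_tool:
  angular:
    - [0,0,0]
    - [0,0,0]
    - [0,0,0]
    - [0,0,0]
    - [0,0,0]
    - [0,0,0]
    - [0,0,0]
    - [0,0,0]
    - [0,0,0]
    - [0,0,0]
    - [0,0,0]
    - [0,0,0]
    - [0,0,0]
    - [0,0,0]
    - [0,0,0]
    - [0,0,0]
  delta_pos:
    - [0,0,-1]
    - [0,0,-0.5]
    - [0,0.7,0]
    - [0,0,0]
    - [0,0,0]
    - [0,0,0.9]
    - [0,0,0.5]
    - [0,0,0]
    - [0,0,0]
    - [0,0,0]
    - [0,0,0]
    - [0,0,-2]
    - [0,0,-3]
    - [0,0,-3]
    - [0,0,-3]
    - [0,0,-3]
  gripper: [1,1,1,1,1,1,1,1,4,4,4,4,4,4,4,4]

```text
time_s: 45.1
tool_pos: [0.4586, -0.2293, 0.163]
tool_rot: [-180.0, -0.0, -5.7]
force: [0.2, -0.8, -0.3]
grip_width: 0.0397
grasp_force: 0.0
```

Run:
```python
from h import *
o=st(); p=eyes.read_camera('wrist'); m=box(p,'marker_mid',.012); t=box(p,'trough_narrow',.008)
cv2.imwrite('pics/w14.png',cv2.resize(p['pixels'][100:260,230:430,::-1],None,fx=3.5,fy=3.5,interpolation=2))
```

```text
t 45.1 tcp [ 0.4586 -0.2293  0.163 ] rot [-1.80e+02 -3.00e-02 -5.75e+00] q [  5.   4.  20. 109.  -2.  67. -71.] w 0.0397 gf 0.0
marker_mid 0.62 ctr [ 0.4577 -0.2285] mean [ 0.4618 -0.2286] size [0.014 0.136] ang -6.1 px [313 123] [326 246]
trough_narrow 0.6 ctr [ 0.4594 -0.2296] mean [ 0.4625 -0.2307] size [0.051 0.106] ang -5.7 px [297 136] [345 231]
```

View pics/w14.png

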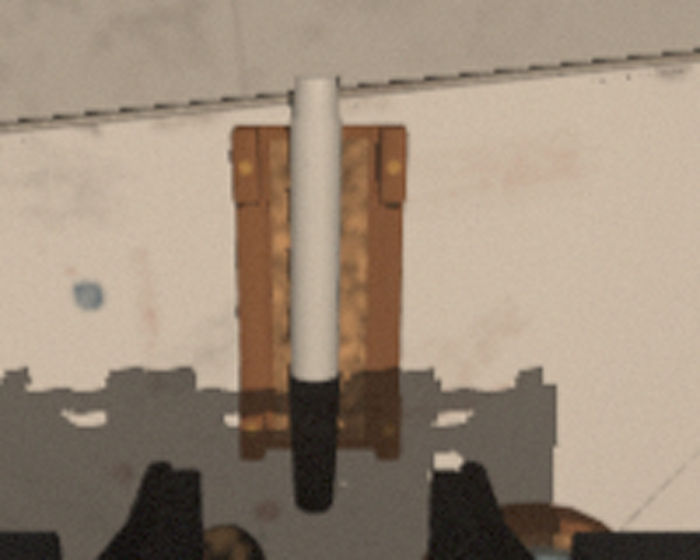

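The pen now lies centred in the narrow trough (crop columns 290–340 between rails at 235 and 405). All four things are placed and the arm is clear, so I hand in the job.

```bash
python3 -c "
from h import *
print(env.sign_off())"
```

```text
the job is handed in; nothing more can be done
None
```

All four things are in their holders and the job is handed in, at about 45 s of the 128 s allowed; I re-centred the pen once, the last camera fits put each within tolerance, and the hand-in returned no verdict.

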